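# Set the drawing board's parallel ruler against the red margin stop

## Robot

A 6-joint arm with a two-finger parallel gripper is mounted at the origin on the work surface. World frame = base frame: x ahead of the robot, y to its left, z up, the work surface at z = 0. Lengths are in mm, angles in rad, forces in N, time in s.
With the tool pointing down it reaches from about 350 to 775 mm from the base axis. Payload 7.3 kg.
Tool frame: the origin (TCP) lies on the front face of the gripper's body, between the roots of the fingers; the fingertips stand 66 mm ahead of it and the grasp point (between the pads) lies 47 mm ahead of it (bot.tip_extent is the distance from the TCP to the fingertips, in mm); z points along the fingers, y is the line along which they close (so a half turn about z gives the same grasp; the last joint's range is limited). The gripper opens to 92 mm and grips with 3 to 60 N. Pads are 19 mm wide; open, the fingers measure 130 mm over their backs; the gripper's body (75 mm by 190 mm) begins 47 mm behind the grasp point.
Start: joints at [-1.334, 0.342, 1.524, -0, 1.275, -0.146], TCP at [196.12, -487.007, 292.241] pointing down, gripper open.
Joint ranges: [-2.53, 2.53], [-0.77, 2.02], [0.04, 2.7], [-1, 4.14], [0.28, 2.66], [-3.11, 3.11]. Speed limits (rad/s): [2.57, 2.57, 3.14, 3.14, 3.14, 3.14].

## Interface

Orientations are given as [roll, pitch, yaw] about the fixed x, y, z axes, in that order (R = Rz(yaw) Ry(pitch) Rx(roll)).
In Python, from plant import readout, viewer, order, bot gives the robot as it stands.
- The arm moves only by the shell command python3 -m creep 'ROWS'. ROWS is text: rows parted by semicolons, each of 7 numbers parted by spaces: the shift along the world's x, y, z in m, then the turn, a rotation vector about the world's x, y, z in rad, then the opening in per cent of the stroke, from 0 (shut) to 100 (fully open). A call has 1 to 8 rows; each row shifts and turns the commanded pose from where the row before left it; what a row does not reach is not made up. A row lasts 1/12 s, in which the tool goes at most 41.7 mm and 7.16 degrees, less where a joint would pass 70% of its speed; a pose out of reach is approached as far as the arm can. A call is refused whole if a number of a shift passes 0.0417 or a number of a turn 0.125, either way. A call with a gripper value outside its range is refused whole. The fingers move at their own pace and stop on an object; the grip force is fixed at half the most. Time passes only in rows, so rows that do not move let the fingers close. It gives the time, the measured TCP pose, the force, the opening and the grip force at its end, in the units of the state.
- readout.get_obs(): the state, without advancing time (a new reading comes with each control period).
- viewer.capture(name): name is "scene" or "top" or "wrist"; returns the picture (384x512x3 uint8, red, green, blue); there is no depth.
- viewer.camera_info(name): a dict with "fx", "fy", "cx", "cy" (pixels), "origin" and "rotation" of the camera in the world. Camera axes: x right, y up, looking along -z (the intrinsics and any distortion apply to the point x, -y, -z); pixel columns grow to the right and rows downward; lengths in mm; the calibration is good to about 2 mm. The wrist camera is an equidistant fisheye: a pixel r from the principal point sees the ray r / f radians off the axis. A picture is of the moment at which its call begins: read the wrist's pose just before it. camera_info takes no time and is no camera call; for the wrist camera it gives the pose at the moment of the call.
- order.close_job(): hands the job in; it is judged then, once.
The state is a dict: "time": time; "joint_positions": joint angles; "dq": joint speeds; "tau": joint torques, N m; "tool_pos": TCP position; "tcp_rot": TCP orientation; "contact_force": force on the tool from outside, world axes, zero at the start; "moment": the same for the moment, N m; "grip_width": finger opening in mm; "finger_force": force on a finger pad.
Only numpy, scipy, OpenCV 4.12 (cv2) and the standard library are available. Lean on these libraries where they do the work, as an engineer would, in place of code of your own. Each camera call takes 0.05 s, during which the arm holds its last target. There are 200 camera calls.

## Task

Move the parallel ruler of the drawing board to its red margin stop: press the blue brake key in the middle of the ruler's head, push the ruler along its rail with the key held down until the head rests against the red stop, then let the key come up so that the brake holds the ruler there. Pick nothing up; the pencil, eraser, jar and other loose things stay where they are.

Things in the scene. Friction and masses are not known exactly. Their poses are not given: they have to be found in the camera images.
- key_top (a point): middle of the top (dish floor) of the bright blue brake key, 60 mm along the rail x 44 mm across, in the middle of the ruler's dark head. 54 to 55 mm above the table when up, 46 mm (flush with the head's deck) when fully down; it travels with the ruler. Lips 4 mm wide, 3 mm high close the dish at both ends along the rail (52 mm between them). Axes as for the board
- brake_key (a joint): how far the brake key is pressed down, m: 0 up (brake holds; it may rest up to 1 mm higher), 0.008 fully down, where it is rigid. Its spring gives about 7 N when the brake lets go and 10 N when fully down. The brake holds the ruler with 25 to 35 N of friction, is off after 1.5 to 3 mm of press (4 to 7 mm is a good depth to slide with), and grips again when the key comes up
- ruler (a joint): ruler's position on the rail, m, 0 at mid-rail, growing along the board's +x (away from the robot at zero yaw); with the brake free it drags about 1 N. Its dark grey head is 100 mm along the rail, 90 mm across, 46 mm high over the table; the clear blade, 40 mm wide, its top 5.6 mm over the board's face, runs 385 mm from the head to the right (board's -y)
- red_stop_top (a point): middle of the top face of the red margin stop: a fixed block on the rail, 24 mm along the rail, 56 mm across, top 47 mm above the table, with a brass thumbscrew 14 mm taller in its middle. It may be on the far or the near side of the ruler. When the head rests against it, this point and key_top are 62 mm apart horizontally
- grey_stop_top (a point): the same point of the other margin stop, a grey block of the same shape, on the other side of the ruler
- board: white A3 drawing board lying flat, 370 mm along x, 490 mm along y, face 22 mm above the table; origin on the table under the middle of its aluminium guide rail, which runs along the board's x axis near its left edge (rail line y = 0; the board spans y = -435 to +55 mm). Key and stops all lie on the rail's line
- graphite_jar: lidded glass jar of graphite powder, dark grey with a brass lid, 74 mm across, 102 mm tall, standing on the table left of the board; origin at the middle of its underside
- eraser: round cream eraser, 56 mm across, 18 mm thick, lying on the sheet near the board's front edge, clear of the ruler's path between the stops; origin at the middle of its underside
- pencil: blue pencil, 170 mm long, 7.5 mm thick, lying across the board near its far edge, clear of the ruler's path; origin on its underside near the middle of its length
- brush: flat bristle brush with a green handle, 230 mm long, 11 mm thick, lying on the table left of the board; origin on its underside near the middle of its length
- sharpener: small metal pencil sharpener, 26 x 16 x 12 mm, on the table left of the board; origin at the middle of its underside
- tape_roll: roll of cream masking tape lying flat, 96 mm across, 24 mm tall, on the table left of the board; origin at the middle of its underside

How it is judged (in metres and radians):
On the way, in this order (a step that is already met when the one before it is completed fails the run):
1. the brake key is pressed down, before the ruler has reached the red stop (value of joint brake_key above 0.0015 m), for 0.2 s.
2. with the key still down, the ruler's head has been pushed against the red stop (horizontal distance between key_top and red_stop_top below 0.064 m and value of joint brake_key above 0.001 m), for 0.1 s.
At the end, for the whole second after the job is handed in: the ruler's head stands against the red stop (key and stop centres less than 64 mm apart, a gap under 2 mm), at rest, with the brake key fully up again (less than 1 mm down), and every loose thing within 20 mm of where it was (horizontal distance between key_top and red_stop_top below 0.064 m and value of joint brake_key below 0.001 m and velocity of joint ruler between -0.005 and 0.005 m/s and distance of each of graphite_jar, eraser, pencil, brush, sharpener, tape_roll from where it was at the start of the episode below 0.02 m); the robot touches nothing.
It fails at once if the ruler is dragged along with its brake on (moving faster than 40 mm/s with the key up) (value of joint brake_key below 0.0005 m and (velocity of joint ruler above 0.04 m/s or velocity of joint ruler below -0.04 m/s)).
It fails at once if a loose thing is picked up, carried or knocked more than 20 mm from its place (distance of any of graphite_jar, eraser, pencil, brush, sharpener, tape_roll from where it was at the start of the episode above 0.02 m).
It also fails if it takes over 38 s, if anything falls off the work surface, if the arm or the gripper's body presses on something with over 40 N, if the wrist force passes 120 N, or if a joint passes its speed limit or range.

## Working session

There is one attempt and no reset: what is moved stays moved. The work goes in short steps, Python scripts to look and compute and a shell command to move; the robot and the scene stay as the last step left them, time stands still between calls to the robot, and variables do not carry over. Pictures are saved under pics/ and viewed, at most 10 in all, crops included, and the job is handed in when it is done.

```bash
mkdir -p pics; python3 - <<'E'
from plant import readout, viewer, order, bot
import cv2
o=readout.get_obs();print({k:o[k] for k in("time","tool_pos","tcp_rot","contact_force","grip_width")})
for n in("scene","top"):
    cv2.imwrite(f"pics/{n}0.png",viewer.capture(n)[:,:,::-1]);print(viewer.camera_info(n))
E
```

```text
{'time': 0.0, 'tool_pos': array([ 196.04545734, -486.68122242,  291.5378941 ]), 'tcp_rot': array([-3.14002117e+00, -2.32700941e-04,  3.82825181e-01]), 'contact_force': array([0.66152628, 0.09213704, 0.11624156]), 'grip_width': 91.81729086747809}
{'fx': 496.141827875941, 'fy': 496.141827875941, 'cx': 253.92967328274884, 'cy': 191.86278988406448, 'origin': array([1139.66001822, -647.85169582,  635.18625646]), 'rotation': array([0.99399536, 0.01157583, 0.69658712])}
{'fx': 416.7732228924604, 'fy': 416.7732228924604, 'cx': 250.98328852474262, 'cy': 194.27562709555653, 'origin': array([ 465.70531039,   23.68637996, 1066.55625105]), 'rotation': array([ 0.0914301 , -0.00708346, -1.5974117 ])}
```

View pics/top0.png

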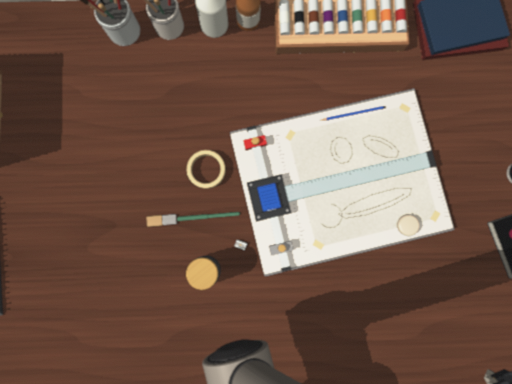

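View pics/scene0.png

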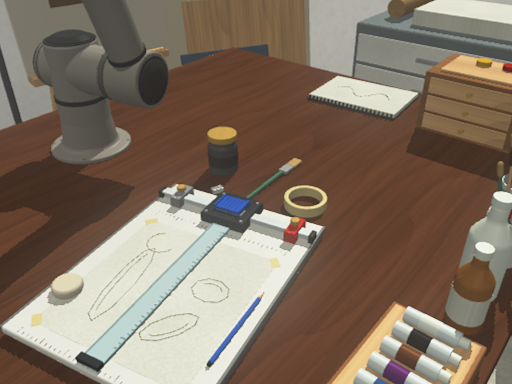

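The top view shows the blue key at about (270,197), the red stop on the far side at (255,142), the grey stop on the near side at (284,247), and the jar at (202,274). In the scene view the key is at about (233,204) and the red stop at (293,230).

```bash
cat > h.py <<'E'
import numpy as np, cv2
from scipy.spatial.transform import Rotation as Ro
from plant import viewer
def ray(n,u,v,z):
    c=viewer.camera_info(n);R=Ro.from_euler('xyz',c['rotation']).as_matrix()
    d=R@np.array([(u-c['cx'])/c['fx'],-(v-c['cy'])/c['fy'],-1]);o=np.array(c['origin'])
    return (o+d*(z-o[2])/d[2])
E
python3 - <<'E'
from h import *
boxes={"top":{"blue":(240,170,300,225),"red":(238,130,272,155)},"scene":{"blue":(200,185,262,225),"red":(275,210,312,246)}}
for n in boxes:
    im=cv2.imread(f"pics/{n}0.png");hs=cv2.cvtColor(im,cv2.COLOR_BGR2HSV)
    for c,(a,b,x,y) in boxes[n].items():
        h=hs[b:y,a:x].astype(int)
        m=(h[...,1]>150)&(h[...,2]>90)&((abs(h[...,0]-112)<12) if c=="blue" else ((h[...,0]<6)|(h[...,0]>172)))
        v,u=np.nonzero(m);r=cv2.minAreaRect(np.float32(np.c_[u+a,v+b]))
        print(n,c,len(u),u.mean()+a,v.mean()+b,r,ray(n,u.mean()+a,v.mean()+b,54 if c=="blue" else 47).round(1), ray(n,*r[0],54 if c=="blue" else 47).round(1))
for q in [(250.5,129),(288,271)]: print(ray("top",*q,30).round(1))
print("jar",ray("top",202,274,102),"board corners",[ray("top",*q,22).round(0) for q in [(231,132),(415,91),(453,228),(266,273)]])
a=cv2.imread("pics/top0.png")[120:280,180:340];cv2.imwrite("pics/c.png",cv2.resize(a,(592,592),interpolation=2))
E
```

```text
top blue 453 268.68653421633553 196.53642384105962 ((268.7059020996094, 196.82351684570312), (24.738632202148438, 18.432706832885742), 75.96376037597656) [551.7 -29.   54. ] [551. -29.  54.]
top red 119 254.61344537815125 142.2941176470588 ((254.7941436767578, 142.17648315429688), (8.973817825317383, 20.372989654541016), 75.96376037597656) [688.4   1.5  47. ] [688.7   1.1  47. ]
scene blue 335 231.08955223880596 202.98507462686567 ((231.2210235595703, 203.1716766357422), (31.639362335205078, 13.94355583190918), 13.392498016357422) [551.6 -29.3  54. ] [552.2 -29.6  54. ]
scene red 127 295.8346456692913 227.03937007874015 ((295.86895751953125, 226.27239990234375), (11.792459487915039, 21.67487144470215), 41.6335334777832) [699.2  -4.1  47. ] [697.8  -2.   47. ]
[726.6  10.6  30. ]
[368.9 -72.1  30. ]
jar [374.1894833  131.11858648 102.        ] board corners [array([722.,  60.,  22.]), array([ 818., -417.,   22.]), array([ 463., -490.,   22.]), array([365., -18.,  22.])]
```

View pics/c.png

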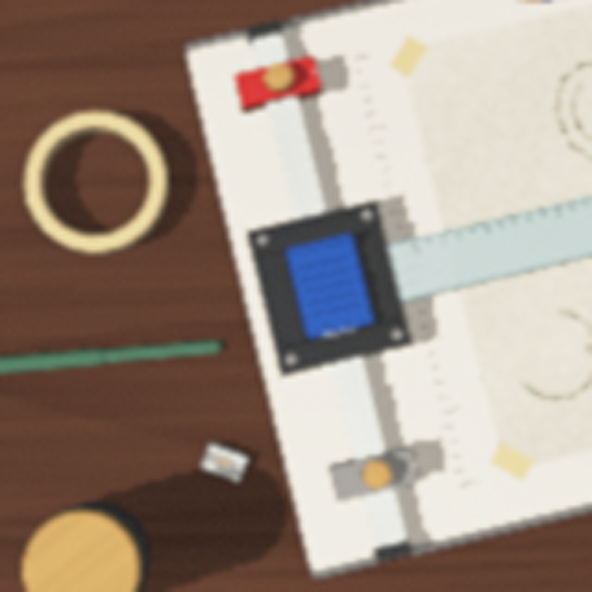

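The crop confirms it: the red stop is on the far side, the head is between the stops, and the rail yaw is about 0.215 rad. The key is at about (551.7,-29) and the red stop at about (690,0), so travel is about 78 mm.

```bash
python3 -m creep '.0222 .0286 0 0 0 -.084 0;.0222 .0286 0 0 0 -.084 0;.0222 .0286 0 0 0 0 0;.0222 .0286 0 0 0 0 0;.0222 .0286 0 0 0 0 0;.0222 .0286 0 0 0 0 0;.0222 .0286 0 0 0 0 0;.0222 .0286 0 0 0 0 0' && python3 -m creep '.0222 .0286 0 0 0 0 0;.0222 .0286 0 0 0 0 0;.0222 .0286 0 0 0 0 0;.0222 .0286 0 0 0 0 0;.0222 .0286 0 0 0 0 0;.0222 .0286 0 0 0 0 0;.0222 .0286 0 0 0 0 0;.0222 .0286 0 0 0 0 0' && python3 -m creep '0 0 -.03 0 0 0 0;0 0 -.03 0 0 0 0;0 0 -.03 0 0 0 0;0 0 -.02 0 0 0 0;0 0 -.02 0 0 0 0;0 0 0 0 0 0 0;0 0 0 0 0 0 0'
python3 - <<'E'
from h import *
from plant import readout
o=readout.get_obs();print(o["tool_pos"],o["tcp_rot"],o["contact_force"],o["grip_width"])
c=viewer.camera_info("wrist");R=Ro.from_euler('xyz',c['rotation']).as_matrix();im=viewer.capture("wrist")
print(c)
def proj(p):
    d=R.T@(np.array(p)-c['origin']);x,y,z=d[0],-d[1],-d[2];r=np.hypot(x,y);t=np.arctan2(r,z);return np.array([c['cx']+c['fx']*t*x/r,c['cy']+c['fy']*t*y/r])
im=im[:,:,::-1].copy()
for p in [(551.7,-29,54.5),(689,1,47)]:
    q=proj(p);print(q);cv2.drawMarker(im,tuple(int(a) for a in q.round()),(0,255,255),0,8)
cv2.imwrite("pics/w1.png",im)
E
```

```text
time: 0.77
tool_pos: [374.3, -256.5, 292.1]
tcp_rot: [-3.141, 0.0, 0.215]
contact_force: [1.4, -0.7, 0.2]
grip_width: 42.8
finger_force: 0.0
time: 1.43
tool_pos: [552.0, -27.7, 291.9]
tcp_rot: [-3.141, 0.001, 0.215]
contact_force: [1.1, 0.3, -0.3]
grip_width: 0.5
finger_force: 0.0
time: 2.02
tool_pos: [550.8, -29.3, 161.5]
tcp_rot: [-3.141, 0.003, 0.215]
contact_force: [0.5, -0.9, -0.2]
grip_width: 0.3
finger_force: 0.0
[550.83689354 -29.31914701 161.49670175] [-3.14060789e+00  2.51233913e-03  2.14754176e-01] [ 0.5247396  -0.8953261  -0.18163393] 0.2591492665735894
{'fx': 297.3186396354542, 'fy': 297.3186396354542, 'cx': 255.15254334774747, 'cy': 191.82255824295396, 'origin': array([615.41693027, -15.20989532, 254.71280102]), 'rotation': array([-2.56292489e-01,  5.34792519e-04, -1.35629450e+00])}
[255.17841633 209.21407531]
[255.06040962  12.15956283]
```

View pics/w1.png

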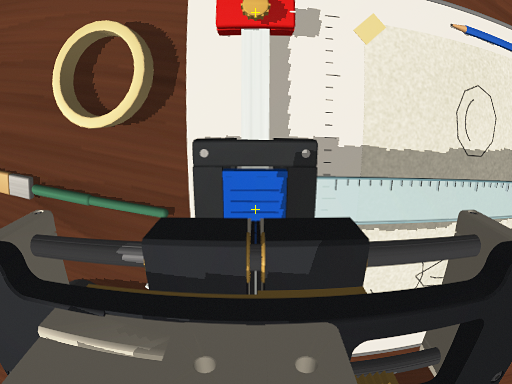

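The wrist view shows the fingers over the key, with the key's marker at (255,209) centred across it. The rail runs straight up the image and the red stop is at (255,15). Next I descend.

```bash
python3 -m creep '0 0 -.02 0 0 0 0;0 0 -.016 0 0 0 0;0 0 0 0 0 0 0;0 0 -.003 0 0 0 0;0 0 -.002 0 0 0 0;0 0 0 0 0 0 0;0 0 0 0 0 0 0'; python3 -m creep '0 0 -.002 0 0 0 0;0 0 0 0 0 0 0;0 0 0 0 0 0 0'; python3 -m creep '0 0 -.002 0 0 0 0;0 0 0 0 0 0 0;0 0 0 0 0 0 0'
```

```text
time: 2.65
tool_pos: [551.8, -29.5, 122.3]
tcp_rot: [3.141, -0.002, 0.215]
contact_force: [-0.3, 0.5, -0.4]
grip_width: 0.2
finger_force: 0.0
time: 2.9
tool_pos: [551.7, -29.5, 119.6]
tcp_rot: [3.141, -0.001, 0.215]
contact_force: [0.5, 0.2, 0.7]
grip_width: 0.5
finger_force: 0.7
time: 3.15
tool_pos: [551.7, -29.5, 117.8]
tcp_rot: [3.141, -0.001, 0.215]
contact_force: [0.4, -0.1, 5.9]
grip_width: 0.5
finger_force: 3.1
```

```bash
python3 -m creep '0 0 -.002 0 0 0 0;0 0 0 0 0 0 0;0 0 0 0 0 0 0'; python3 -m creep '0 0 -.002 0 0 0 0;0 0 0 0 0 0 0;0 0 0 0 0 0 0;0 0 0 0 0 0 0'
```

```text
time: 3.4
tool_pos: [551.8, -29.5, 116.0]
tcp_rot: [3.141, -0.001, 0.215]
contact_force: [-1.3, 0.7, 6.6]
grip_width: 0.2
finger_force: 3.8
time: 3.73
tool_pos: [551.9, -29.4, 114.2]
tcp_rot: [3.141, -0.002, 0.215]
contact_force: [0.6, 0.1, 8.7]
grip_width: 0.7
finger_force: 4.3
```

```bash
python3 -m creep '.00195 .00043 0 0 0 0 0;.0039 .00085 0 0 0 0 0;.0039 .00085 0 0 0 0 0;.0039 .00085 0 0 0 0 0;.0039 .00085 0 0 0 0 0;.0039 .00085 0 0 0 0 0;.00195 .00043 0 0 0 0 0;0 0 0 0 0 0 0'
python3 - <<'E'
import cv2;from plant import viewer
cv2.imwrite("pics/w2.png",viewer.capture("wrist")[:,:,::-1])
E
```

```text
time: 4.4
tool_pos: [575.8, -24.3, 114.4]
tcp_rot: [3.141, -0.003, 0.215]
contact_force: [0.7, -0.3, 8.8]
grip_width: 0.3
finger_force: 4.2
```

View pics/w2.png

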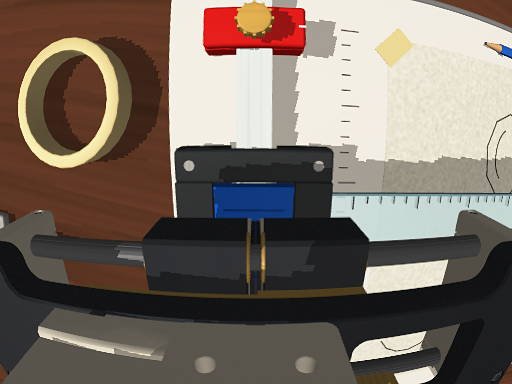

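The ruler follows the tool. The head's far edge is at row ~147 and the red stop's near top edge at row ~38. I'll measure the gap from these.

```bash
python3 - <<'E'
from h import *
c=viewer.camera_info("wrist");R=Ro.from_euler('xyz',c['rotation']).as_matrix()
def f(u,v,z):
    a=np.array([u-c['cx'],v-c['cy']]);r=np.hypot(*a);t=r/c['fx'];s=np.sin(t)*a/r
    d=R@[s[0],-s[1],-np.cos(t)];o=c['origin'];return o+d*(z-o[2])/d[2]
P=[f(254,147,46),f(254,38,47),f(254,183,50)]
print(P,[p[:2]@[.977,.2133] for p in P])
E
```

```text
[array([623.90918174, -13.22407049,  46.        ]), array([ 6.82761619e+02, -4.07619745e-01,  4.70000000e+01]), array([605.0899815 , -17.31990725,  50.        ])] [np.float64(606.7385763208435), np.float64(666.9711566953889), np.float64(587.4785757073008)]
```

```bash
python3 -m creep '.00195 .00043 0 0 0 0 0;.0039 .00085 0 0 0 0 0;.0039 .00085 0 0 0 0 0;.0039 .00085 0 0 0 0 0;.0039 .00085 0 0 0 0 0;.0039 .00085 0 0 0 0 0;.0039 .00085 0 0 0 0 0;.0039 .00085 0 0 0 0 0'; python3 -m creep '.0039 .00085 0 0 0 0 0;.0039 .00085 0 0 0 0 0;.0039 .00085 0 0 0 0 0;.0029 .00063 0 0 0 0 0;.002 .00043 0 0 0 0 0;0 0 0 0 0 0 0'; python3 -m creep '.002 .00043 0 0 0 0 0;.002 .00043 0 0 0 0 0;0 0 0 0 0 0 0'
```

```text
time: 5.12
tool_pos: [604.6, -18.1, 114.4]
tcp_rot: [3.141, -0.002, 0.215]
contact_force: [-0.9, -0.3, 8.8]
grip_width: 0.3
finger_force: 4.2
time: 5.62
tool_pos: [621.7, -14.5, 114.5]
tcp_rot: [3.14, -0.003, 0.215]
contact_force: [0.2, -0.1, 7.9]
grip_width: 0.2
finger_force: 4.2
time: 5.87
tool_pos: [625.6, -13.6, 114.6]
tcp_rot: [3.14, -0.003, 0.215]
contact_force: [-0.8, -1.9, 9.0]
grip_width: 0.8
finger_force: 4.2
```

```bash
for i in 1; do python3 -m creep '.002 .00043 0 0 0 0 0;.002 .00043 0 0 0 0 0;0 0 0 0 0 0 0'; done;  python3 -m creep '.002 .00043 0 0 0 0 0;0 0 0 0 0 0 0;0 0 0 0 0 0 0'; python3 -m creep '.002 .00043 0 0 0 0 0;0 0 0 0 0 0 0;0 0 0 0 0 0 0'
```

```text
time: 6.12
tool_pos: [629.6, -12.8, 114.6]
tcp_rot: [3.14, -0.003, 0.215]
contact_force: [0.2, -0.6, 7.0]
grip_width: 0.4
finger_force: 4.2
time: 6.37
tool_pos: [631.2, -12.4, 114.5]
tcp_rot: [3.14, -0.002, 0.215]
contact_force: [0.6, -1.0, 8.8]
grip_width: 0.5
finger_force: 4.2
time: 6.62
tool_pos: [632.0, -12.2, 113.9]
tcp_rot: [3.141, 0.001, 0.215]
contact_force: [-3.8, -1.8, 9.1]
grip_width: 0.3
finger_force: 4.3
```

```bash
python3 -m creep '.001 .0002 0 0 0 0 0;0 0 0 0 0 0 0;0 0 0 0 0 0 0;0 0 0 0 0 0 0'
python3 - <<'E'
import cv2;from plant import viewer
cv2.imwrite("pics/w3.png",viewer.capture("wrist")[:,:,::-1])
E
```

```text
time: 6.95
tool_pos: [632.6, -12.0, 113.8]
tcp_rot: [3.141, 0.003, 0.215]
contact_force: [-6.5, -2.6, 9.0]
grip_width: 0.3
finger_force: 4.4
```

View pics/w3.png

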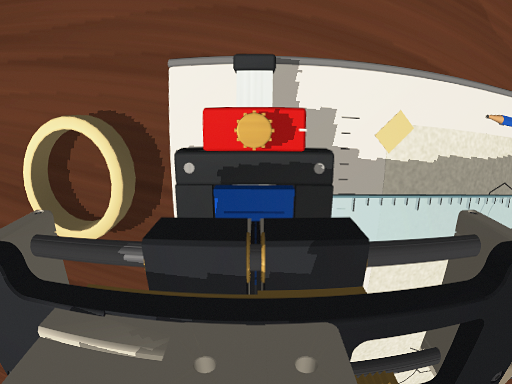

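The head sits against the red stop (red near edge at row ~150, no visible gap) and the 6.5 N reaction confirms contact. Now I lift straight up.

```bash
python3 -m creep '0 0 -.000 0 0 0 0;0 0 -.000 0 0 0 0;0 0 .002 0 0 0 0;0 0 .002 0 0 0 0;0 0 .002 0 0 0 0;0 0 .002 0 0 0 0;0 0 .003 0 0 0 0;0 0 .004 0 0 0 0'; python3 -m creep '0 0 .01 0 0 0 0;0 0 .02 0 0 0 0;0 0 .03 0 0 0 0;0 0 .03 0 0 0 0;0 0 .03 0 0 0 0;0 0 0 0 0 0 0;0 0 0 0 0 0 0'
python3 - <<'E'
import cv2;from plant import viewer
cv2.imwrite("pics/w4.png",viewer.capture("wrist")[:,:,::-1])
E
```

```text
time: 7.67
tool_pos: [633.4, -11.4, 127.9]
tcp_rot: [-3.141, 0.001, 0.215]
contact_force: [0.4, 1.3, -0.2]
grip_width: 0.5
finger_force: 0.0
time: 8.25
tool_pos: [634.4, -11.5, 251.1]
tcp_rot: [3.14, -0.005, 0.215]
contact_force: [0.2, 0.8, -1.3]
grip_width: 0.3
finger_force: 0.0
```

View pics/w4.png

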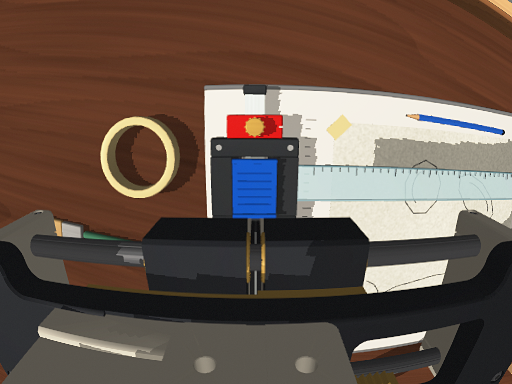

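The head (top edge at row 138) still rests against the red stop, the key is up, and the arm is clear of everything.

```bash
python3 -c "
from plant import order;print(order.close_job())"
```

```text
the job is handed in; nothing more can be done
None
```

I pushed the ruler to the red stop with the brake key held down, let the key come up to brake it there, lifted the arm clear, and handed the job in at about 8.3 s; no verdict came back, but the last picture shows the head still against the stop.

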